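Close the pastel case past its spring catch

ROBOT

A 7-joint arm with a two-finger parallel gripper is mounted at the origin on the work surface. World frame = base frame: x ahead of the robot, y to its left, z up, the work surface at z = 0. Lengths are in m, angles in rad, forces in N, time in s.
With the tool pointing down it reaches from about 0.35 to 0.9 m from the base axis. Payload 8.1 kg.
Tool frame: the origin (TCP) lies between the finger pads; the fingertips stand ahead of it and the grasp point (between the pads) is the TCP (arm.nose_length is the z of the fingertips in the tool frame, in m); z points along the fingers, y is the line along which they close (so a half turn about z gives the same grasp; the last joint's range is limited). The gripper opens to 92 mm and grips with 3 to 60 N. Pads are 19 mm wide; open, the fingers measure 130 mm over their backs; the gripper's body (75 mm by 190 mm) begins 47 mm behind the grasp point.
Start: joints at [1.065, 0.434, 0.025, 1.573, -0.012, 1.134, -0.075], TCP at [0.245, -0.575, 0.246] pointing down, gripper open.
Joint ranges: [-2.62, 2.62], [-0.44, 2.09], [-1.27, 1.32], [0.08, 2.57], [-1.32, 4.46], [0.12, 2], [-2.74, 2.74]. Speed limits (rad/s): [2.22, 2.22, 3.01, 3.01, 3.14, 3.14, 3.14].

INTERFACE

Orientations are given as a rotation vector (axis times angle).
In Python, from cell import sensors, optics, arm gives the robot as it stands.
- The arm moves only by the tool arm_command, never from a script. Its argument "deltas" is one flat list of numbers, 7 for each row, row after row: the turn, a rotation vector about the world's x, y, z as a fraction of full scale, then the shift along the world's x, y, z as a fraction of full scale, then the finger opening in mm, from 0 to 91.8. In form: [wx, wy, wz, dx, dy, dz, fingers, wx, wy, wz, dx, dy, dz, fingers, ...]. A call has 1 to 20 rows; each row is the pose to reach, as a shift and turn from the pose commanded when the call began; what a row does not reach only later rows make up. Full scale, the value 1, is 1 m for a shift and 90 degrees for a turn. A row lasts 1/10 s, in which the tool goes at most 50 mm and 8.59 degrees, less where a joint would pass 70% of its speed; a pose out of reach is approached as far as the arm can. A call with a number of a shift or a turn outside -1 to 1 is refused whole. A call with a gripper value outside its range is refused whole. The fingers move at their own pace and stop on an object; "force" is the grip in N (left out, the last holds). Time passes only in rows, so rows that repeat a pose let the fingers close. It gives the time, the measured TCP pose, the force, the opening and the grip force at its end, in the units of the state.
- sensors.observe(): the state, without advancing time (a new reading comes with each control period).
- optics.get_image(name): name is "side" or "top" or "wrist"; returns the picture (384x512x3 uint8, blue, green, red); there is no depth.
- optics.calibration(name): a dict with "camera_matrix" (3x3 intrinsics, pixels), "D" ([k1, k2, p1, p2, k3] as OpenCV has them; the pictures are not rectified), "rvec" (rotation vector, rad) and "tvec" (3), from world to camera coordinates, as OpenCV has them. Camera axes: x right, y down, z forward; pixel columns grow to the right and rows downward; lengths in m; the calibration is good to about 2 mm. A picture is of the moment at which its call begins: read the wrist's pose just before it. calibration takes no time and is no camera call; for the wrist camera it gives the pose at the moment of the call.
- arm.sign_off(): hands the job in; it is judged then, once.
The state is a dict: "clock": time; "joints": joint angles; "dq": joint speeds; "joint_efforts": joint torques, N m; "position": TCP position; "ee_rot": TCP orientation; "force": force on the tool from outside, world axes, zero at the start; "ft_torque": the same for the moment, N m; "width": opening from 0.0 (shut) to 1.0 (fully open); "gripper_force": force on a finger pad.
Only numpy, scipy, OpenCV 4.12 (cv2) and the standard library are available. Lean on these libraries where they do the work, as an engineer would, in place of code of your own. Each camera call takes 0.05 s, during which the arm holds its last target. There are 200 camera calls.

TASK

Close the sliding wooden lid of the black and red pastel case with the fingertips alone, lifting and carrying nothing: press the yellow spring catch, which stands up through the hole in the lid, down below the lid and, while holding it down, push the lid (the blue bar is there to push on) over the catch and on until it is fully home and the catch has sprung up again behind it. Press and push without forcing, leave the loose things around where they are, and finish with the hand clear of everything.

Things in the scene. Friction and masses are not known exactly. Their poses are not given: they have to be found in the camera images.
- case: Pastel case, fixed: red base, black walls 43 mm high, 236 x 364 mm. Origin at table height under the middle of the lid's channel; x points across the lid to the side tray, y the way the lid closes, z up. Catch at x 0, y -90 mm (case frame). Channel walls at x -79 and +79 mm. Pastel sticks under and ahead of the lid and the grey deck round the catch reach up to z 24 mm.
- lid (a joint): Sliding brown wooden lid. Value in m: 0 open, 0.100 fully home (hard stop), growing along case +y. Cannot be lifted; friction 1.5 N. With the catch up, its hole's rear edge meets the catch at about 0.003 and stops it. The 60 mm of lid behind the hole must pass over the catch; in the last 3 mm before home its rear end clears the catch, which springs up behind it.
- lid_hole (a point): On the lid, moves with it: centre of its finger hole, at the lid's top (z 38 mm). Hole 50 mm (case x) by 40 mm (case y), right through the 6 mm thick lid (underside at z 32 mm); the catch stands up through it at the start. Lid 148 mm wide (x), from 80 mm behind (-y) to 152 mm ahead (+y) of this point. Axes as the case.
- push_face (a point): On the lid, moves with it: centre of the rear (-y) face of the blue push bar, at z 49 mm. The bar is 80 mm wide (case x), 10 mm thick and stands from z 38 to z 60 mm on the front (+y) edge of the finger hole; its rear face is flush with the hole's edge. Axes as the case.
- catch (a joint): Yellow spring catch (plunger) in the case. Value in m: 0 up, 0.015 pressed to its hard stop. Needs about 3 N to start and 7 N at the stop. Pressed more than 0.011 its top is below the lid's underside and the lid can slide over it; once covered by the lid it is kept at about 0.011.
- catch_top (a point): Centre of the catch's flat top, 26 mm (case x) by 34 mm (case y); z 43 mm when up (5 mm above the lid's top), z 28 mm when fully down. At the start 3 to 5 mm are free between catch and push bar, 12 mm at either side. Axes as the case.
- eraser: white block eraser 26 x 45 x 16 mm, loose in the side tray of the case; origin under its centre. Leave alone.
- paint_bottle: loose standing paint bottle with orange label, diameter 44, height 130 mm, beside the case; origin at its foot. Leave alone.
- brush: loose paint brush about 200 mm long lying on the table beside the case. Leave alone.
- jar: loose jar with black cap, diameter 72, height 75 mm; origin at its foot. Leave alone.
- tub: loose open white tub, diameter 110, height 120 mm; origin at its foot. Leave alone.
- medium_bottle: loose amber bottle, diameter 48, height 140 mm; origin at its foot. Leave alone.
- palette: loose white ceramic dish, diameter 150, height 18 mm; origin at its foot. Leave alone.

How it is judged:
On the way, in this order (a step that is already met when the one before it is completed fails the run):
1. the catch is pressed down by the hand with the lid still open (value of joint catch above 0.0115 m and value of joint lid below 0.008 m and contact force between the fingers and case above 1 N), for 0.05 s.
2. the lid is over the catch, which is still down (value of joint lid between 0.03 and 0.09 m and value of joint catch above 0.009 m), for 0.05 s.
At the end, for the whole second after the job is handed in: The lid is home (within 5 mm of its stop) and the catch has sprung up behind it (within 3 mm of fully up) (value of joint lid above 0.095 m and value of joint catch below 0.003 m); the robot touches nothing.
It fails at once if a loose bystander is lifted, carried or pushed (more than 25 mm) (distance of any of eraser, paint_bottle, brush, jar, tub, medium_bottle, palette from where it was at the start of the episode above 0.025 m).
It fails at once if the case, its lid or its catch is forced (more than 80 N from the fingers) (contact force between the fingers and case above 80 N).
It also fails if it takes over 32 s, if anything falls off the work surface, if the arm or the gripper's body presses on something with over 40 N, if the wrist force passes 120 N, or if a joint passes its speed limit or range.

## Working session

There is one attempt and no reset: what is moved stays moved. The work goes in short steps, Python scripts to look and compute and a tool call to move; the robot and the scene stay as the last step left them, time stands still between calls to the robot, and variables do not carry over. Pictures are saved under pics/ and viewed, at most 10 in all, crops included, and the job is handed in when it is done.

Besides the shell and the picture viewer there is one more tool, called after "Call:" by a JSON object that holds its "name" and its "arguments". arm_command: Moves the arm, as the interface text tells. Its arguments: {"type":"object","properties":{"deltas":{"type":"array","items":{"type":"number"}},"force":{"type":"number"}},"required":["deltas"]}

```bash
mkdir -p pics; ls
python3 - <<'E'
from cell import sensors, optics, arm
import cv2
for n in ("top","side"):
    cv2.imwrite(f"pics/{n}0.png",optics.get_image(n))
print(sensors.observe()); print(arm.nose_length)
for n in ("top","side","wrist"): print(n,optics.calibration(n))
E
```

```text
pics
{'clock': 0.1, 'joints': array([ 1.06540442,  0.43515421,  0.02496681,  1.57398348, -0.01164505,
        1.13401494, -0.0751024 ]), 'dq': array([ 1.17790365e-03, -2.90189853e-03,  7.24052461e-05, -3.56301102e-03,
       -9.36130006e-04,  1.24911005e-03, -5.19235214e-04]), 'joint_efforts': array([ 3.68990673e-03, -6.69131970e+01,  9.88192633e-01, -3.15147793e+01,
       -6.05423050e-02,  3.75446363e-02,  5.11413896e-05]), 'position': array([ 0.24479558, -0.57460012,  0.24503153]), 'ee_rot': array([-3.07678294e+00, -6.28032158e-01,  5.74798576e-04]), 'force': array([0.44007946, 0.2591181 , 0.04493835]), 'ft_torque': array([0.01770482, 0.01343302, 0.06507365]), 'gripper_force': 0.0, 'width': 0.9991364732797939}
0.019
top {'camera_matrix': array([[376.76401053,   0.        , 259.94798852],
       [  0.        , 376.76401053, 195.24575532],
       [  0.        ,   0.        ,   1.        ]]), 'D': array([0.02517858, 0.        , 0.        , 0.        , 0.        ]), 'rvec': array([ 2.15129122, -2.11838333,  0.18402446]), 'tvec': array([-0.01541858,  0.56511634,  1.24707038])}
side {'camera_matrix': array([[424.59366504,   0.        , 254.59175996],
       [  0.        , 424.59366504, 187.50633921],
       [  0.        ,   0.        ,   1.        ]]), 'D': array([0.05294125, 0.        , 0.        , 0.        , 0.        ]), 'rvec': array([ 0.98950875, -2.40345971,  1.13636678]), 'tvec': array([0.38572603, 0.3051856 , 1.3759053 ])}
wrist {'camera_matrix': array([[294.12635384,   0.        , 254.5979236 ],
       [  0.        , 294.12635384, 194.86740545],
       [  0.        ,   0.        ,   1.        ]]), 'D': array([-0.00126107,  0.        ,  0.        ,  0.        ,  0.        ]), 'rvec': array([-2.40337401,  1.58828061,  0.24158682]), 'tvec': array([-0.62430143, -0.03726959,  0.38999966])}
```

View pics/top0.png

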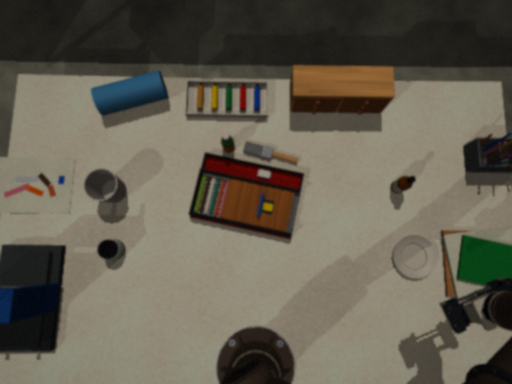

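View pics/side0.png

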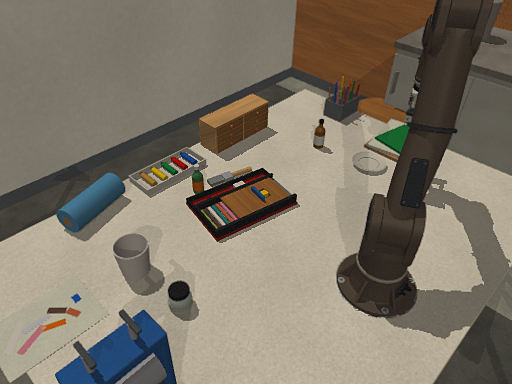

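The top view shows the case with corners near (206,154), (304,173), (292,238) and (190,217). The yellow catch is near (268,207), with the blue bar just left of it at (261,205), so the lid closes towards image left (about world +y). The paint bottle (228,145) and the brush (270,153) lie on the far side. I'll enlarge both views.

Run:
```python
import cv2
a=cv2.imread("pics/top0.png")[145:245,180:312]; cv2.imwrite("pics/tc.png",cv2.resize(a,None,fx=6,fy=6,interpolation=cv2.INTER_CUBIC))
a=cv2.imread("pics/side0.png")[160:245,180:305]; cv2.imwrite("pics/sc.png",cv2.resize(a,None,fx=6,fy=6,interpolation=cv2.INTER_CUBIC))
```

```text
(no output)
```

View pics/tc.png

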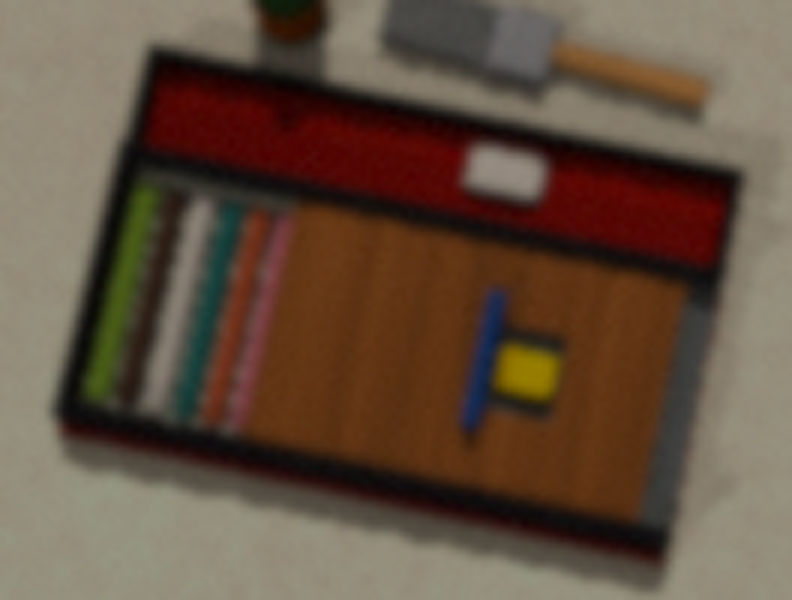

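View pics/sc.png

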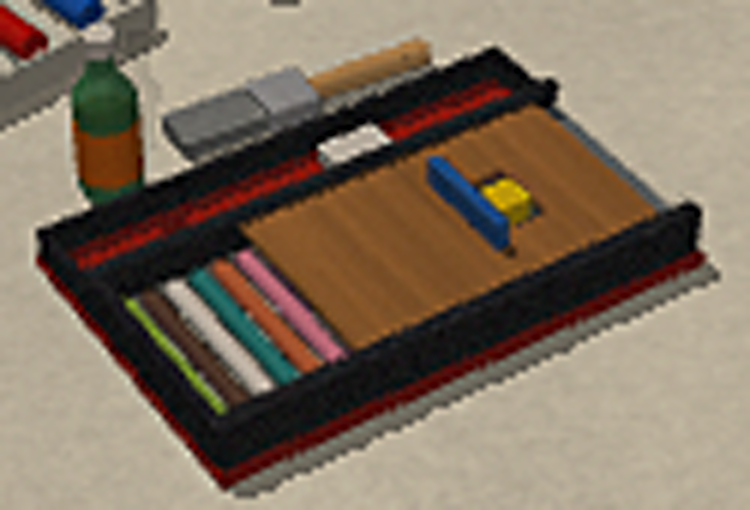

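The top crop shows the catch top at about (529,373), the bar top from (497,290) to (469,430), and case rim corners at (155,48), (742,175), (665,545) and (60,412). In the side crop the catch top is at about (505,193), and the bar's top edge runs from (436,158) to (503,218).

```bash
cat > h.py <<'E'
import numpy as np, cv2
from cell import sensors, optics, arm
def ray(n,uv,cal=None):
    c=cal or optics.calibration(n); R=cv2.Rodrigues(c["rvec"])[0]
    p=cv2.undistortPoints(np.array([[uv]],float),c["camera_matrix"],c["D"])[0,0]
    return -R.T@c["tvec"], R.T@np.array([*p,1])
def onz(n,uv,z,cal=None):
    o,d=ray(n,uv,cal); return o+d*(z-o[2])/d[2]
def proj(n,P,cal=None):
    c=cal or optics.calibration(n)
    return cv2.projectPoints(np.array(P,float).reshape(-1,1,3),c["rvec"],c["tvec"],c["camera_matrix"],c["D"])[0][:,0]
E
python3 - <<'E'
from h import *
t=lambda x,y:((x+.5)/6-.5+180,(y+.5)/6-.5+145)
s=lambda x,y:((x+.5)/6-.5+180,(y+.5)/6-.5+160)
for nm,p,z in [("catch",(529,373),.043),("barL",(497,290),.06),("barR",(469,430),.06),("FL",(155,48),.043),("FR",(742,175),.043),("NR",(665,545),.043),("NL",(60,412),.043)]:
    print(nm,onz("top",t(*p),z).round(4))
for nm,p,z in [("catch",(505,193),.043),("barL",(436,158),.06),("barR",(503,218),.06)]: print("side",nm,onz("side",s(*p),z).round(4))
c=optics.calibration("wrist");R=cv2.Rodrigues(c["rvec"])[0];T=cv2.Rodrigues(sensors.observe()["ee_rot"])[0]
p=sensors.observe()["position"]
print("cam in tool",T.T@(-R.T@c["tvec"]-p),"\n",T.T@R.T, "\n",T)
E
```

```text
catch [ 0.5265 -0.0341  0.043 ]
barL [ 0.5714 -0.015   0.06  ]
barR [ 4.913e-01 -4.000e-04  6.000e-02]
FL [0.715  0.1871 0.043 ]
FR [ 0.6444 -0.1564  0.043 ]
NR [ 0.4297 -0.112   0.043 ]
NL [0.4999 0.2327 0.043 ]
side catch [ 0.5246 -0.0353  0.043 ]
side barL [ 0.5665 -0.014   0.06  ]
side barR [ 0.4956 -0.0019  0.06  ]
cam in tool [ 0.08011732 -0.00028984 -0.13817874] 
 [[ 8.06906888e-05 -9.55013018e-01 -2.96563869e-01]
 [ 9.99999558e-01 -2.00752738e-04  9.18561429e-04]
 [-9.36774132e-04 -2.96563812e-01  9.55012580e-01]] 
 [[ 9.20003282e-01  3.91910145e-01 -6.32058567e-04]
 [ 3.91910645e-01 -9.20002415e-01  1.26603460e-03]
 [-8.53236061e-05 -1.41246646e-03 -9.99998999e-01]]
```

Call:
{"name": "arm_command", "arguments": {"deltas": [0,0,0.1,0.04,0.08,0,0,0,0,0.2,0.08,0.16,0,0,0,0,0.3,0.12,0.23,0,0,0,0,0.4,0.16,0.31,0,0,0,0,0.5,0.2,0.39,0,0,0,0,0.6147,0.24,0.46,0,0,0,0,0.6147,0.281,0.5426,0,0,0,0,0.6147,0.281,0.5426,0,0,0,0,0.6147,0.281,0.5426,0,0,0,0,0.6147,0.281,0.5426,0,0,0,0,0.6147,0.281,0.5426,0,0,0,0,0.6147,0.281,0.5426,0,0,0,0,0.6147,0.281,0.5426,0,0,0,0,0.6147,0.281,0.5426,-0.03,0,0,0,0.6147,0.281,0.5426,-0.06,0,0,0,0.6147,0.281,0.5426,-0.096,0,0,0,0.6147,0.281,0.5426,-0.096,0,0,0,0.6147,0.281,0.5426,-0.096,0,0,0,0.6147,0.281,0.5426,-0.096,0]}}

```text
clock: 2.0
position: [0.527, -0.0325, 0.1514]
ee_rot: [2.434, 1.984, 0.003]
force: [-0.3, 1.1, 0.2]
width: 0.006
gripper_force: 0.0
```

Run:
```python
from h import *
c=optics.calibration("wrist"); im=optics.get_image("wrist"); cv2.imwrite("pics/w1.png",im)
np.save("w1.npy",np.r_[c["rvec"],c["tvec"]])
s=sensors.observe(); print(s["clock"],s["position"],cv2.Rodrigues(s["ee_rot"])[0].round(4),s["force"],s["width"])
O=np.array([.5255,-.0347]); 
print(proj("wrist",[[*O,.043]],c))
```

```text
2.05 [ 0.52711753 -0.03247258  0.15157339] [[ 2.015e-01  9.795e-01  2.900e-03]
 [ 9.795e-01 -2.015e-01 -1.000e-04]
 [ 5.000e-04  2.800e-03 -1.000e+00]] [ 0.62130577  0.56929513 -0.13391448] -0.000346110674669845
[[253.49910725 201.60438757]]
```

View pics/w1.png

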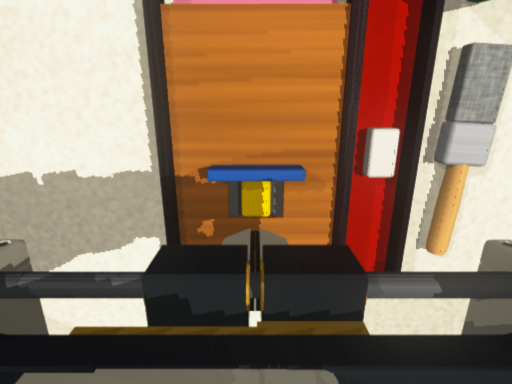

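The wrist view shows the lid square to the image. The catch spans about columns 242–271 with its rear edge near row 216. The bar spans columns 207–305 over rows 167–181, and the closed fingertips end near (255,232). I'll enlarge this for the offset.

Run:
```python
import cv2
a=cv2.imread("pics/w1.png")[155:245,195:315]; cv2.imwrite("pics/w1c.png",cv2.resize(a,None,fx=6,fy=6,interpolation=cv2.INTER_CUBIC))
```

```text
(no output)
```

View pics/w1c.png

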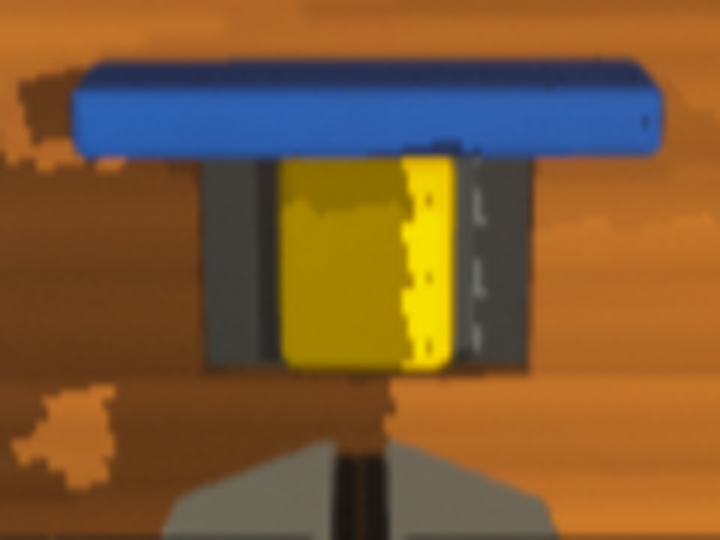

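Run:
```python
from h import *
v=np.load("w1.npy"); c=optics.calibration("wrist"); c["rvec"],c["tvec"]=v[:3],v[3:]
s=sensors.observe(); T=cv2.Rodrigues(s["ee_rot"])[0]; p=s["position"]
t=lambda x,y:((x+.5)/6-.5+195,(y+.5)/6-.5+155)
ex,ey=np.array([.9796,-.2011]),np.array([.2011,.9796])
def r(nm,x,y,z):
    q=onz("wrist",t(x,y),z,c)[:2]; d=q-p[:2]; print(nm,q.round(4),"rel TCP case x,y mm",(1e3*d@ex).round(1),(1e3*d@ey).round(1))
r("catch rear mid",367.5,368,.043); r("catchL",280,300,.043); r("catchR",455,300,.043)
r("hole rear",367,372,.038);r("holeL",205,300,.038);r("holeR",530,300,.038)
r("bar rear top L",75,155,.06); r("bar rear top R",662,155,.06); r("bar front top",367,88,.06)
for z in (.019,.01,0):
  for dx in(-.0095,.0095):
    uv=proj("wrist",[p+T@np.array([dx,0,z])],c)[0]; print(z,dx,((uv-[195,155]+.5)*6).round())
```

```text
catch rear mid [ 0.5248 -0.0484] rel TCP case x,y mm 0.9 -16.1
catchL [ 0.5143 -0.0352] rel TCP case x,y mm -12.0 -5.3
catchR [ 0.5396 -0.0405] rel TCP case x,y mm 13.9 -5.3
hole rear [ 0.5242 -0.0509] rel TCP case x,y mm 0.9 -18.7
holeL [ 0.5026 -0.0346] rel TCP case x,y mm -23.5 -7.0
holeR [ 0.5507 -0.0445] rel TCP case x,y mm 25.5 -7.1
bar rear top L [ 0.4937 -0.004 ] rel TCP case x,y mm -38.4 21.2
bar rear top R [ 0.5709 -0.0199] rel TCP case x,y mm 40.3 21.2
bar front top [ 0.5339 -0.0029] rel TCP case x,y mm 0.7 30.4
0.019 -0.0095 [365. 634.]
0.019 0.0095 [365. 459.]
0.01 -0.0095 [365. 682.]
0.01 0.0095 [365. 500.]
0 -0.0095 [365. 741.]
0 0.0095 [365. 550.]
```

The hand is within 1 mm of the catch centre, and the bar face is 21 mm ahead. I'll go down to just above the catch.

Call:
{"name": "arm_command", "arguments": {"deltas": [0,0,0,0.0013,0.0018,-0.03,0,0,0,0,0.0013,0.0018,-0.06,0,0,0,0,0.0013,0.0018,-0.08,0,0,0,0,0.0013,0.0018,-0.08,0,0,0,0,0.0013,0.0018,-0.08,0,0,0,0,0.0013,0.0018,-0.08,0]}}

```text
clock: 2.65
position: [0.5285, -0.0306, 0.0715]
ee_rot: [2.433, 1.984, 0.003]
force: [-0.9, 0.3, -0.7]
width: 0.006
gripper_force: 0.0
```

Call:
{"name": "arm_command", "arguments": {"deltas": [0,0,0,0,0,-0.006,0,0,0,0,0,0,-0.01,0,0,0,0,0,0,-0.014,0,0,0,0,0,0,-0.018,0,0,0,0,0,0,-0.021,0,0,0,0,0,0,-0.0232,0,0,0,0,0,0,-0.0232,0,0,0,0,0,0,-0.0232,0]}}

```text
clock: 3.45
position: [0.5282, -0.0307, 0.0473]
ee_rot: [2.434, 1.984, 0.002]
force: [-0.9, -0.1, 12.1]
width: 0.008
gripper_force: 6.2
```

Call:
{"name": "arm_command", "arguments": {"deltas": [0,0,0,0.0008,0.0039,0.0006,0,0,0,0,0.0016,0.0078,0.0006,0,0,0,0,0.002,0.0098,0.0006,0,0,0,0,0.0024,0.0118,0.0006,0,0,0,0,0.0028,0.0137,0.0006,0,0,0,0,0.0034,0.0166,0.0006,0,0,0,0,0.004,0.0196,0.0006,0,0,0,0,0.004,0.0196,0.0006,0,0,0,0,0.004,0.0196,0.0006,0]}}

```text
clock: 4.35
position: [0.5312, -0.0126, 0.0472]
ee_rot: [2.435, 1.983, -0.002]
force: [-0.6, -5.8, 8.1]
width: 0.001
gripper_force: 3.8
```

Run:
```python
from h import *
im=optics.get_image("wrist"); cv2.imwrite("pics/w2.png",cv2.resize(im[100:300,130:380],None,fx=3,fy=3))
s=sensors.observe(); print(s["clock"],s["position"],s["force"])
```

```text
4.4 [ 0.53122339 -0.01257325  0.04718448] [-0.68041021 -4.82785097  6.98748869]
```

View pics/w2.png

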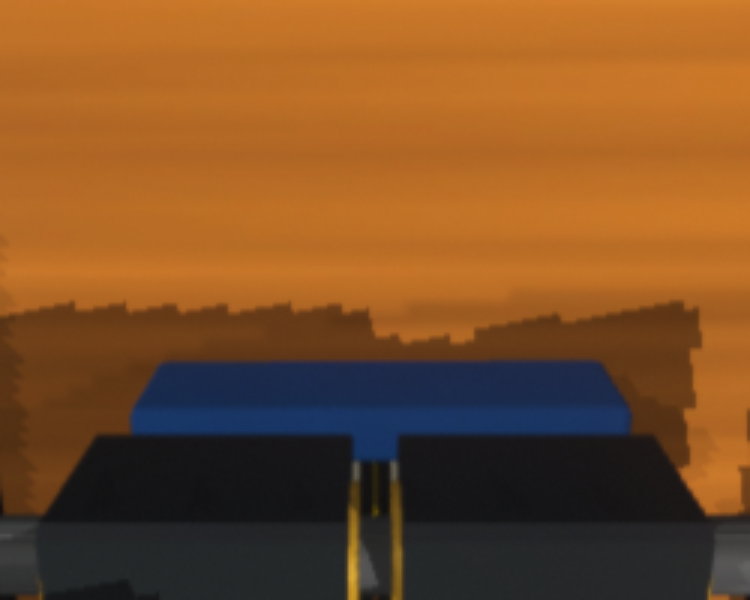

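The fingers press against the bar, whose front top edge is at about row 236 and columns 174–340 of the wrist picture. I'll measure how far the lid moved.

Run:
```python
from h import *
ey=np.array([.2011,.9796]); p=sensors.observe()["position"]
q=onz("wrist",(255,236),.06)[:2]; print("lid moved", (q-[.5339,-.0029])@ey, "bar front rel TCP",(q-p[:2])@ey)
q=onz("wrist",(255,220),.038)[:2]; print((q-[.5339,-.0029])@ey)
```

```text
lid moved 0.011338040951262096 bar front rel TCP 0.021352221027370773
0.010367192465092365
```

Call:
{"name": "arm_command", "arguments": {"deltas": [0,0,0,0.001,0.0049,0,0,0,0,0,0.002,0.0098,0.002,0,0,0,0,0.003,0.0147,0.005,0,0,0,0,0.004,0.0196,0.008,0,0,0,0,0.005,0.0245,0.008,0,0,0,0,0.006,0.0294,0.008,0,0,0,0,0.007,0.0343,0.008,0,0,0,0,0.008,0.0392,0.008,0,0,0,0,0.009,0.0441,0.008,0,0,0,0,0.01,0.049,0.008,0,0,0,0,0.0111,0.0539,0.008,0,0,0,0,0.0121,0.0588,0.008,0,0,0,0,0.0131,0.0637,0.008,0,0,0,0,0.0141,0.0686,0.008,0,0,0,0,0.0151,0.0735,0.008,0,0,0,0,0.0161,0.0784,0.008,0,0,0,0,0.0161,0.0784,0.008,0]}}

```text
clock: 6.1
position: [0.546, 0.0669, 0.0543]
ee_rot: [-2.434, -1.985, 0.005]
force: [-1.2, -1.6, -0.1]
width: 0.004
gripper_force: 1.2
```

Call:
{"name": "arm_command", "arguments": {"deltas": [0,0,0,0.0004,0.002,0,0,0,0,0,0.0008,0.0039,0,0,0,0,0,0.0012,0.0059,0,0,0,0,0,0.0014,0.0069,0,0,0,0,0,0.0016,0.0078,0,0,0,0,0,0.0018,0.0088,0,0,0,0,0,0.002,0.0098,0,0,0,0,0,0.0022,0.0108,0,0,0,0,0,0.0022,0.0108,0,0,0,0,0,0.0022,0.0108,0,0]}}

```text
clock: 7.1
position: [0.5482, 0.0741, 0.0547]
ee_rot: [2.436, 1.981, -0.009]
force: [-5.1, -13.0, 5.5]
width: 0.002
gripper_force: 6.9
```

The lid met its stop at about 13 N. I'll back off and lift clear.

Call:
{"name": "arm_command", "arguments": {"deltas": [0,0,0,-0.0012,-0.0059,0,0,0,0,0,-0.002,-0.0098,0,0,0,0,0,-0.002,-0.0098,0.005,0,0,0,0,-0.002,-0.0098,0.03,0,0,0,0,-0.002,-0.0098,0.07,0,0,0,0,-0.002,-0.0098,0.12,0,0,0,0,-0.01,-0.05,0.16,0,0,0,0,-0.02,-0.1,0.16,0,0,0,0,-0.02,-0.1,0.16,0,0,0,0,-0.02,-0.1,0.16,0]}}

```text
clock: 8.1
position: [0.5296, -0.0235, 0.2158]
ee_rot: [2.437, 1.981, 0.001]
force: [0.2, 1.1, 0.2]
width: 0.003
gripper_force: 0.0
```

Run:
```python
from h import *
im=optics.get_image("wrist"); cv2.imwrite("pics/w3.png",im)
s=sensors.observe(); print(s["clock"],s["position"],s["force"])
O=np.array([.5255,-.0345,0]); ey=np.array([.2011,.9796,0])
print(proj("wrist",[O+[0,0,.043],O+[0,0,.032],O+ey*(.0205+.1)+[0,0,.06]]))
```

```text
8.15 [ 0.52970125 -0.02155299  0.2154574 ] [ 0.44712762  0.34911167 -0.53395354]
[[253.40046356 192.69240972]
 [253.4340546  189.90072078]
 [253.06560248  73.55732362]]
```

View pics/w3.png

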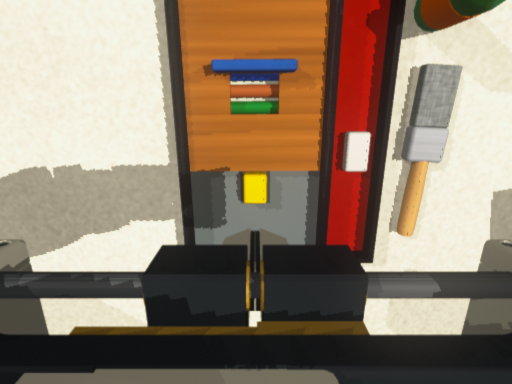

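The wrist view shows the lid home (bar near row 66, as predicted) and the whole yellow catch exposed behind it at rows 172–203. I'll confirm the catch height with one composite close-up.

Run:
```python
from h import *
w=optics.get_image("wrist"); s=optics.get_image("side")
a=cv2.resize(w[160:212,225:285],(480,416),interpolation=cv2.INTER_CUBIC)
b=cv2.resize(s[175:210,245:285],(320,280),interpolation=cv2.INTER_CUBIC)
b0=cv2.resize(cv2.imread("pics/side0.png")[175:210,245:285],(320,280),interpolation=cv2.INTER_CUBIC)
o=np.zeros((560,800,3),np.uint8); o[:416,:480]=a; o[:280,480:]=b; o[280:,480:]=b0; cv2.imwrite("pics/fin.png",o)
print(sensors.observe()["position"])
O=np.array([.5255,-.0345,0]); ex=np.array([.9796,-.2011,0]); ey=np.array([.2011,.9796,0])
for z in (.043,.032):
    P=[O+ex*i*.013+ey*j*.017+[0,0,z] for i,j in((-1,-1),(1,-1),(1,1),(-1,1))]
    print(z,((proj("wrist",P)-[225,160]+.5)*8).round().tolist(),((proj("side",P)-[245,175]+.5)*8+[480,0]).round().tolist())
print("lid rear",(proj("wrist",[O+ey*.021+[0,0,.038]])-[225,160]+.5)*8)
```

```text
[ 0.52970566 -0.01999177  0.21500869]
0.043 [[141.0, 393.0], [327.0, 394.0], [330.0, 158.0], [139.0, 158.0]] [[676.0, 140.0], [645.0, 111.0], [587.0, 136.0], [618.0, 165.0]]
0.032 [[144.0, 367.0], [324.0, 368.0], [327.0, 139.0], [142.0, 139.0]] [[675.0, 157.0], [644.0, 128.0], [587.0, 153.0], [617.0, 182.0]]
lid rear [[234.64698131 120.73044569]]
```

View pics/fin.png

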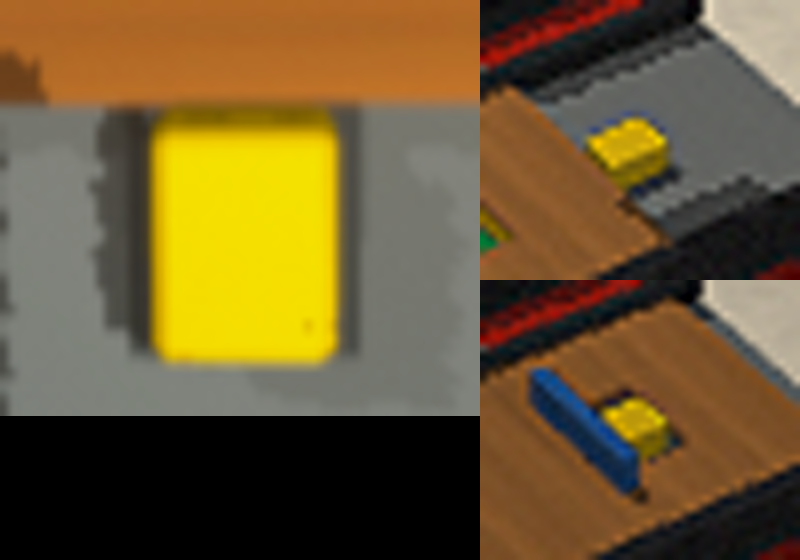

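The catch top sits at the same side-view pixels as at the start (right corner near row 140 in both), so it has sprung up. The lid's rear edge is clear ahead of it.

```bash
python3 -c "
from cell import arm; print(arm.sign_off())"
```

```text
the job is handed in; nothing more can be done
None
```

The lid is fully home, the catch has sprung up behind it, and the hand is clear of everything; the job is handed in at about 8 s of the 32 s allowed, but the sign-off call returned no verdict.

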